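# Fit the splined handle to the board clamp and nip it tight

### The job

The blue clamp that holds the pine rivet board has lost its handle. Fit the loose steel handle onto the toothed end of the clamp screw, rocking it gently under a light push until the teeth mesh (do not force it) and it sits fully home on the shoulder, then turn it clockwise seen from above until the clamp is tight, and let go, leaving the handle in place. Leave the other things on the bench undisturbed.

Things in the scene. Friction and masses are not known exactly. Their poses are not given: they have to be found in the camera images.
- handle: Loose dark steel clamp handle standing bore-down on the bench, 72 mm tall, 0.3 to 0.5 kg. Origin: centre of its underside, z up along the bore. Lower part: round hub, 50 mm diameter, 40 mm tall; blind bore 35 mm deep, 34 mm wide, with six equal evenly spaced inward teeth 4.6 mm wide, 20 mm between facing tips, starting 1 mm above the underside. Fits in any of six positions.
- grip (a point): Point on the handle's flat grip bar, on its axis, 62 mm above the underside; axes as the handle's. The bar spans 40 to 72 mm above the underside, 84 mm long along x, 22 mm wide along y. Pinch it across y with the TCP here, so that the fingertips clear the hub (top at 40 mm). A push of 5 to 10 N is enough to mesh and seat it.
- clamp: Cast blue C-clamp fixed on the bench's far edge, holding a drilled pine board 210 x 100 x 20 mm. Origin: on the bench top under the vertical screw axis; x along its upper arm (30 mm wide, top 85 mm above the bench) to its spine, 172 to 204 mm from the axis, 90 mm high. The screw turns in it, stiffly: 0.2 N m either way, so it stays put under light rocking; meshed, it turns with the handle.
- seat (a point): Fixed point of the clamp: centre of the top of the screw's round shoulder (40 mm diameter), 105 mm above the bench; z up along the screw axis, x as the clamp's. The handle is home when its underside rests here. The screw needs 0.5 to 1.4 rad clockwise seen from above (starting value; turning back adds) to come tight on a hard stop.
- teeth_top (a point): Fixed point of the clamp on the screw axis, 22 mm above the shoulder: top of the screw's six equal evenly spaced teeth, 4.6 mm wide, 30 mm over the tips, 18 mm at the root; a tapered nose rises 10 mm higher. Meshed play is about 4 degrees each way. The teeth's angle differs each time and no reading gives it; unmeshed, the handle's underside stops about 1 mm below here.
- pad (a joint): Travel of the clamp's swivel pad under the screw, m, growing downwards as the screw turns clockwise, 0.5 mm per rad: 0.0008 is tight on the board, the hard stop. It does not tell the angle of the teeth.
- cup: White nylon rivet cup, 68 mm in diameter, 50 mm tall, origin under its centre. Leave it.
- bucking_bar: Brass bucking bar, 85 x 38 x 37 mm, origin under its centre. Leave it.
- pliers: Chrome cleco pliers, 170 x 64 x 15 mm, lying flat, jaws along its x, origin under its middle. Leave it.
There are look-alikes about, which are no part of the job. What is shaped like the handle but pink, purple or red is not meant.

How it is judged:
On the way, in this order (a step that is already met when the one before it is completed fails the run):
1. the handle's teeth are meshed and it sits home on the shoulder, the clamp not yet tight (z of handle in the frame of seat between -0.004 and 0.003 m and horizontal distance between handle and seat below 0.004 m and angle between handle's own z axis and vertical below 0.06 rad and value of joint pad below 0.0007 m), for 0.2 s.
2. the screw is turned clockwise until tight, the handle home (z of handle in the frame of seat between -0.004 and 0.003 m and horizontal distance between handle and seat below 0.004 m and angle between handle's own z axis and vertical below 0.06 rad and value of joint pad above 0.0007 m), for 0.2 s.
At the end, for the whole second after the job is handed in: The handle is home on the screw (underside within 3 mm of the shoulder, within 4 mm of the axis, upright within 0.06 rad), the screw is tight (pad travel above 0.7 mm of 0.8, that is within 0.2 rad of the stop), the handle is released and at rest, the other things are where they were (all of step 2 and linear speed of handle below 0.02 m/s and contact force between the fingers and handle below 0.1 N); the robot touches nothing.
It fails at once if the handle is forced: pressed against the clamp or its screw with more than 30 N while it is not yet home (contact force between handle and clamp above 30 N and z of handle in the frame of seat above 0.004 m).
It fails at once if cup moved more than 30 mm (distance of cup from where it was at the start of the episode above 0.03 m).
It fails at once if bucking bar moved more than 30 mm (distance of bucking_bar from where it was at the start of the episode above 0.03 m).
It fails at once if pliers moved more than 30 mm (distance of pliers from where it was at the start of the episode above 0.03 m).
It also fails if it takes over 72 s, if anything falls off the work surface, if the arm or the gripper's body presses on something with over 40 N, if the wrist force passes 120 N, or if a joint passes its speed limit or range.

### The arm

A 6-joint arm with a two-finger parallel gripper is mounted at the origin on the work surface. World frame = base frame: x ahead of the robot, y to its left, z up, the work surface at z = 0. Lengths are in m, angles in rad, forces in N, time in s.
With the tool pointing down it reaches from about 0.325 to 0.75 m from the base axis. Payload 7.6 kg.
Tool frame: the origin (TCP) lies between the finger pads, 19 mm behind the fingertips; this is the grasp point; z points along the fingers, y is the line along which they close (so a half turn about z gives the same grasp; the last joint's range is limited). The gripper opens to 85 mm and grips with 20 to 120 N. Pads are 22 mm wide; open, the fingers measure 114 mm over their backs; the gripper's body (76 mm by 85 mm) begins 54 mm behind the grasp point. The pads swing forward as they close: fully open they stand 13 mm farther back than shut.
Start: joints at [-1.308, 0.052, 1.401, -0, 1.689, -0.07], TCP at [0.172, -0.496, 0.25] pointing down, gripper open.
Joint ranges: [-2.9, 2.9], [-0.91, 2.17], [0.12, 2.37], [-1.06, 4.2], [0.26, 2.73], [-2.93, 2.93]. Speed limits (rad/s): [2.57, 2.57, 3.01, 3.14, 3.14, 3.14].

### API

Orientations are given as a 3x3 rotation matrix whose columns are the frame's x, y, z axes.
In Python, from cell import * gives the robot as it stands.
- The arm moves only by the shell command python3 -m inch 'ROWS' [OPENING]. ROWS is one flat JSON list of numbers that holds 1 to 5 rows one after another, with no inner brackets; each row has 4 numbers: dx, dy, dz in shares of 1 m (1.0 is 1 m), then a turn about the tool's z in shares of 120 degrees (1.0 is 120 degrees); each row is the pose to reach, as a shift and turn from the pose commanded when the command began, along the tool's axes at that moment; what a row does not reach only later rows make up. A row lasts 1/12 s, in which the tool goes at most 0.0417 m and 0.125 rad, less where a joint would pass 70% of its speed; a pose out of reach is approached as far as the arm can. OPENING is the finger opening in m, set as the command begins (- or left out keeps the last). The fingers move at their own pace and stop on an object; the grip force is fixed at half the most. Time passes only in rows, so rows that do not move let the fingers close. It prints the time, the measured TCP pose, the force, the opening and the grip force at its end. Shift and turn numbers lie between -1 and 1, and a call with a number outside is refused. Input that does not fit is refused with a message, and nothing moves.
- state(): the state, without advancing time (a new reading comes with each control period).
- get_image(name): name is "scene" or "top"; returns (picture, depth): 480x640x3 uint8, red, green, blue; 480x640 float32, m along the optical axis (not along the pixel's ray), 0 where there is no reading.
- calibration(name): a dict with "fx", "fy", "cx", "cy" (pixels), "k1" (the pictures are not rectified: a ray, as slopes to the right and down, at radius r is drawn at 1 + k1 r^2 times it, then the intrinsics apply), "extrinsics" (4x4, takes a point from world to camera coordinates). Camera axes: x right, y up, looking along -z (the intrinsics and any distortion apply to the point x, -y, -z); pixel columns grow to the right and rows downward; lengths in m; the calibration is good to about 2 mm. A picture is of the moment at which its call begins. calibration takes no time and is no camera call.
- close_job(): hands the job in; it is judged then, once.
The state is a dict: "time": time; "qpos": joint angles; "joint_vel": joint speeds; "effort": joint torques, N m; "tool_pos": TCP position; "ee_rot": TCP orientation; "ft_force": force on the tool from outside, world axes, zero at the start; "ft_torque": the same for the moment, N m; "grip_width": finger opening in m; "grip_force": force on a finger pad.
Only numpy, scipy, OpenCV 4.12 (cv2) and the standard library are available. Lean on these libraries where they do the work, as an engineer would, in place of code of your own. Each camera call takes 0.05 s, during which the arm holds its last target. There are 200 camera calls.

## Working session

There is one attempt and no reset: what is moved stays moved. The work goes in short steps, Python scripts to look and compute and a shell command to move; the robot and the scene stay as the last step left them, time stands still between calls to the robot, and variables do not carry over. Pictures are saved under pics/ and viewed, at most 10 in all, crops included, and the job is handed in when it is done.

```bash
mkdir -p pics
cat > h.py <<'E'
from cell import *
import numpy as np, cv2
def cap(n,tag):
    im,d=get_image(n); np.savez(f'pics/{tag}.npz',im=im,d=d); cv2.imwrite(f'pics/{tag}.png',im[:,:,::-1]); return im,d
def ray(n,uv):
    c=calibration(n); E=np.array(c['extrinsics'])
    uv=np.atleast_2d(np.array(uv,float))
    p=np.stack([(uv[:,0]-c['cx'])/c['fx'],(uv[:,1]-c['cy'])/c['fy']],1)
    q=p.copy()
    for _ in range(20): q=p/(1+c['k1']*(q**2).sum(1,keepdims=True))
    dc=np.stack([q[:,0],-q[:,1],-np.ones(len(q))],1)
    R=E[:3,:3]; return -R.T@E[:3,3], dc@R   # dirs with unit depth
def plane(n,uv,z):
    o,d=ray(n,uv); return o+d*((z-o[2])/d[:,2])[:,None]
def pts(n,uv,depth):
    o,d=ray(n,uv); return o+d*np.asarray(depth)[:,None]
def cloud(n,d):
    v,u=np.mgrid[0:480,0:640]; uv=np.stack([u.ravel(),v.ravel()],1)
    P=pts(n,uv,d.ravel()); P[d.ravel()==0]=np.nan; return P.reshape(480,640,3)
E
python3 - <<'E'
from h import *
for n in('scene','top'):
    cap(n,n+'0'); c=calibration(n); print(n,{k:c[k] for k in c if k!='extrinsics'}); print(ray(n,[[320,240]]))
s=state(); print(s['time'],s['tool_pos'],s['ee_rot'])
E
```

```text
scene {'fx': 597.879323820423, 'fy': 597.879323820423, 'cx': 322.95808649274454, 'cy': 236.13327663183773, 'k1': -0.13535203975259183}
(array([ 1.16639237, -0.49100539,  1.28521524]), array([[-0.44509524,  0.36515003, -0.81769309]]))
top {'fx': 611.9321595271066, 'fy': 611.9321595271066, 'cx': 312.99527979340246, 'cy': 238.63831020062062, 'k1': -0.1525518397720461}
(array([0.47910827, 0.04501242, 1.33155426]), array([[ 0.029672  ,  0.00374534, -0.99962069]]))
0.1 [ 0.1714964  -0.49595084  0.24922715] [[ 9.45120266e-01  3.26722468e-01 -3.33228807e-04]
 [ 3.26722610e-01 -9.45119275e-01  1.37548286e-03]
 [ 1.34460187e-04 -1.40887012e-03 -9.99998999e-01]]
```

View pics/scene0.png

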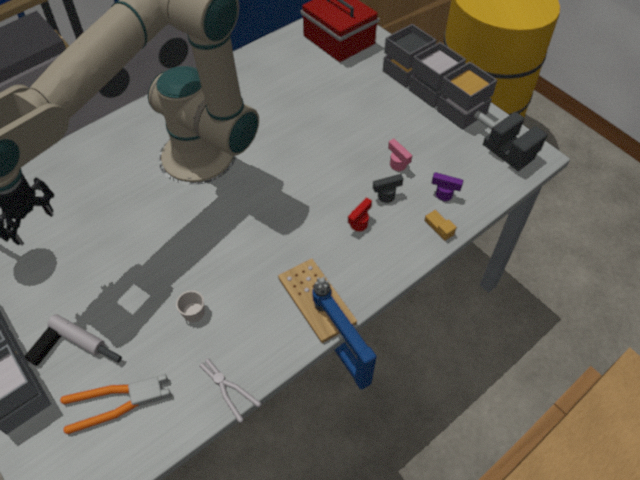

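View pics/top0.png

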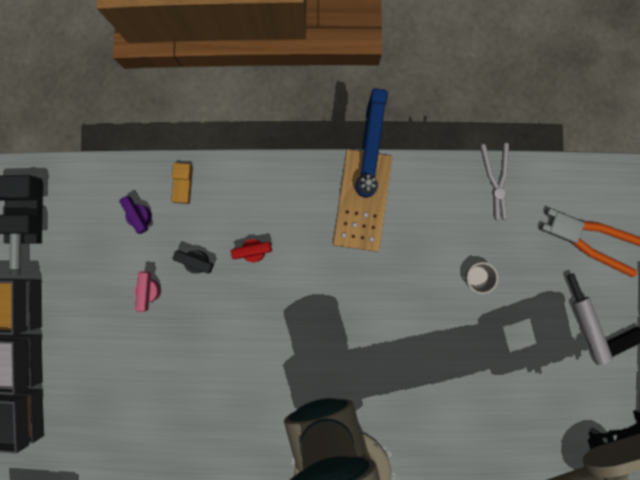

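The scene shows five handle-shaped things. The dark steel one is at scene (388,188) / top (193,259). The pink (399,155), purple (446,185) and red (360,215) ones are look-alikes by colour, and the dark clamp block at scene (515,140) is the wrong shape. The screw is at top (366,184) / scene (322,291). Next I measure these and confirm in one enlarged crop.

Run:
```python
from h import *
D={}
for n,(u0,v0,u1,v1) in {'top':(165,235,225,285),'scene':(365,165,412,208)}.items():
    z=np.load(f'pics/{n}0.npz'); im,d=z['im'],z['d']; P=cloud(n,d); D[n]=(im,d,P)
    m=np.zeros((480,640),bool); m[v0:v1,u0:u1]=True
    q=m&(P[...,2]>.012); zz=P[...,2][q]
    print(n,'handle pts',q.sum(),'z pct',np.percentile(zz,[5,50,95,99]))
    t=q&(P[...,2]>.062)
    v,u=np.nonzero(t); r=cv2.minAreaRect(np.stack([u,v],1).astype(np.float32)); b=cv2.boxPoints(r)
    W=plane(n,b,.072)[:,:2].astype(np.float32); r2=cv2.minAreaRect(W); print(' bar top rect world',r2, 'cloud rect',cv2.minAreaRect(P[t][:,:2].astype(np.float32)), 'mean',P[t].mean(0))
    # screw/clamp
    box={'top':(345,165,390,205),'scene':(305,272,340,308)}[n]
    m=np.zeros((480,640),bool); m[box[1]:box[3],box[0]:box[2]]=True
    sh=m&(abs(P[...,2]-.105)<.006); up=m&(P[...,2]>.118)
    for k,s in(('shoulder',sh),('nose',up)):
        if s.sum()>4: print(' ',k,s.sum(),P[s].mean(0),P[s].min(0),P[s].max(0),cv2.minEnclosingCircle(P[s][:,:2].astype(np.float32)))
# clamp arm direction (top, blue)
im,d,P=D['top']; hsv=cv2.cvtColor(im,cv2.COLOR_RGB2HSV)
bl=cv2.inRange(hsv,(100,120,40),(125,255,255))>0
a=bl&(P[...,2]>.07)&(P[...,2]<.096); a[:, :340]=0; a[:,400:]=0; a[:60]=0;a[200:]=0
print('arm',a.sum(),cv2.minAreaRect(P[a][:,:2].astype(np.float32)),P[a][:,2].mean())
A=cv2.resize(im[160:210,340:395],None,fx=7,fy=7,interpolation=3)
B=cv2.resize(im[235:285,165:225],None,fx=7,fy=7,interpolation=3)
C=np.zeros((350,810,3),np.uint8); C[:,:385]=A; C[:,390:810]=B
C=cv2.resize(C,(790,341)); cv2.imwrite('pics/crop1.png',C[:,:,::-1])
```

```text
top handle pts 659 z pct [0.03455977 0.0682984  0.07426402 0.07656863]
 bar top rect world ((0.47126322984695435, 0.31534746289253235), (0.08460985124111176, 0.022592801600694656), 68.99728393554688) cloud rect ((0.4714314937591553, 0.31651049852371216), (0.08355380594730377, 0.02269706316292286), 68.84464263916016) mean [0.47149736 0.31585124 0.07040716]
  shoulder 171 [ 0.62802639 -0.04342162  0.10415289] [ 0.60973329 -0.06366323  0.09916933] [ 0.64917264 -0.02483323  0.11004256] ((0.6295876502990723, -0.044774770736694336), 0.020197780802845955)
  nose 116 [ 0.62902687 -0.04424094  0.12992531] [ 0.61471167 -0.05754181  0.11819893] [ 0.64314954 -0.03158214  0.13985661] ((0.6296013593673706, -0.044836875051259995), 0.015012667514383793)
scene handle pts 662 z pct [0.01771869 0.05853785 0.07565096 0.07734434]
 bar top rect world ((0.4736931324005127, 0.28552573919296265), (0.053916700184345245, 0.16158419847488403), 2.444956064224243) cloud rect ((0.47326555848121643, 0.2825638949871063), (0.050198741257190704, 0.15442192554473877), 3.018578052520752) mean [0.47563864 0.2976057  0.07118575]
  shoulder 110 [ 0.63389064 -0.05210816  0.10480827] [ 0.6079927  -0.0669418   0.09936416] [ 0.64777367 -0.02675214  0.1106557 ] ((0.6279739141464233, -0.04717617854475975), 0.020534731447696686)
  nose 111 [ 0.62984724 -0.04848182  0.12921202] [ 0.61350189 -0.06106462  0.11816614] [ 0.64365213 -0.03331206  0.14191133] ((0.6281373500823975, -0.047158293426036835), 0.01576276868581772)
arm 1243 ((0.7187809348106384, -0.0554853156208992), (0.03514857217669487, 0.22399865090847015), 81.0877685546875) 0.0843794338302143
```

View pics/crop1.png

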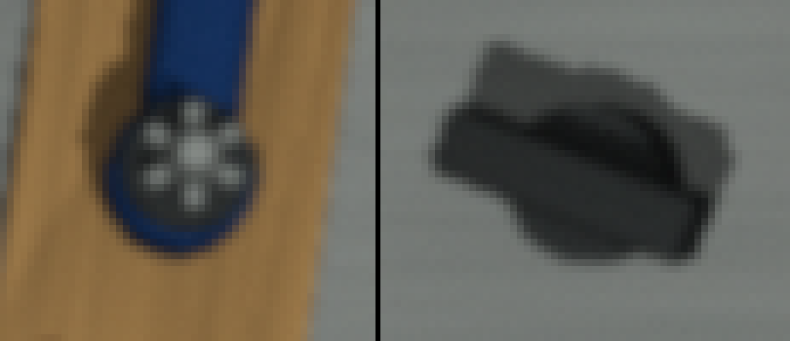

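The crop confirms the plain dark-grey handle, its bar running from (440,150) to (700,210). It also shows the screw from above with teeth near (194,110), (235,133), (242,177), (192,200), (152,180) and (152,133). I refine the handle in the second view and compute the move.

```bash
cat >> h.py <<'E'
def go(target,yaw=None):
    """tool-frame shift (and turn) from the present pose to a world target"""
    s=state(); R=np.array(s['ee_rot']); p=np.array(s['tool_pos'])
    y=np.arctan2(R[1,0],R[0,0]); d=R.T@(np.array(target)-p)
    t=None if yaw is None else -((yaw-y+np.pi/2)%np.pi-np.pi/2)
    print('t',s['time'],'pos',p.round(4),'yaw',round(y,3),'shift',d.round(4),'turn',t,'f',np.round(s['ft_force'],2),'q6',round(s['qpos'][5],2))
E
python3 - <<'E'
from h import *
z=np.load('pics/scene0.npz'); im,d=z['im'],z['d']; P=cloud('scene',d)
hsv=cv2.cvtColor(im,cv2.COLOR_RGB2HSV)
dk=(hsv[...,1]<90)&(hsv[...,2]<90)&(P[...,2]>.066); m=np.zeros_like(dk); m[165:208,365:412]=1; dk&=m
n,l,st,_=cv2.connectedComponentsWithStats(dk.astype(np.uint8)); k=1+st[1:,4].argmax(); q=l==k
v,u=np.nonzero(q); print(q.sum(),cv2.minAreaRect(P[q][:,:2].astype(np.float32)),P[q].mean(0),P[q].max(0))
# teeth angle from brightness in top view, z=.127, about screw centre
z=np.load('pics/top0.npz'); im=z['im']; g=im.mean(2)
v,u=np.mgrid[165:205,345:390]; W=plane('top',np.stack([u.ravel(),v.ravel()],1),.127)[:,:2]; gv=g[165:205,345:390].ravel()
c=np.array([.6294,-.0446]); r=W-c; rr=np.hypot(*r.T); th=np.arctan2(r[:,1],r[:,0])
s=(rr>.008)&(rr<.0155); C=(( gv[s]-gv[s].mean())*np.exp(6j*th[s])).sum(); print('tooth angle mod 60 deg',np.degrees(np.angle(C)/6),abs(C)/(abs(gv[s]-gv[s].mean())).sum())
go([.472,.316,.25],np.radians(69))
E
```

```text
205 ((0.4725740849971771, 0.3141263723373413), (0.08177302777767181, 0.024910476058721542), 70.88677215576172) [0.47217677 0.31296183 0.07200397] [0.49242675 0.35609225 0.08037284]
tooth angle mod 60 deg 0.2652518244324914 0.6907183066427743
t 0.1 pos [ 0.1715 -0.496   0.2492] yaw 0.333 shift [ 5.493e-01 -6.692e-01  2.000e-04] turn -0.8714433898703033 f [-0.99  0.48  0.19] q6 -0.07
```

```bash
python3 -m inch '[0.034,-0.022,0,0,0.068,-0.044,0,0,0.102,-0.066,0,0,0.136,-0.088,0,0,0.17,-0.11,0,0]' .06; python3 -m inch '[0.027,-0.031,0,0,0.054,-0.062,0,0,0.081,-0.093,0,0,0.108,-0.124,0,0,0.135,-0.155,0,0]'; python3 -m inch '[0.024,-0.034,0,0,0.048,-0.068,0,0,0.072,-0.102,0,0,0.096,-0.136,0,0,0.12,-0.17,0,0]';python3 -c "
from h import *
go([.472,.315,.15],np.radians(69.5))"
```

```text
time: 0.52
tool_pos: [0.2969, -0.335, 0.2496]
ee_rot: [[0.945, 0.326, -0.0], [0.326, -0.945, 0.0], [-0.0, -0.0, -1.0]]
ft_force: [0.1, -0.6, -0.6]
grip_width: 0.0598
grip_force: 0.0
time: 0.93
tool_pos: [0.3733, -0.1441, 0.2498]
ee_rot: [[0.945, 0.326, -0.0], [0.326, -0.945, -0.0], [-0.0, 0.0, -1.0]]
ft_force: [0.6, -1.5, -0.1]
grip_width: 0.0598
grip_force: 0.0
time: 1.35
tool_pos: [0.431, 0.056, 0.2498]
ee_rot: [[0.945, 0.327, 0.0], [0.327, -0.945, -0.0], [-0.0, 0.0, -1.0]]
ft_force: [1.8, -0.4, 0.1]
grip_width: 0.0601
grip_force: 0.0
t 1.35 pos [0.431  0.056  0.2498] yaw 0.333 shift [ 0.1234 -0.2314  0.0998] turn -0.8800609474843726 f [ 1.77 -0.43  0.05] q6 1.28
```

The rows are not in the units I measure in: turns go in shares of 120 degrees. I convert before sending: -0.6 rad / 2.0944 = -0.2865.

```bash
python3 -m inch '[0.017,-0.033,0,-0.0573,0.034,-0.066,0,-0.1146,0.051,-0.099,0.01,-0.1719,0.068,-0.132,0.02,-0.2292,0.085,-0.165,0.03,-0.2865]'; python3 -c "
from h import *
go([.472,.315,.15],np.radians(69.5))"
```

```text
time: 1.77
tool_pos: [0.4573, 0.2395, 0.2193]
ee_rot: [[0.591, 0.807, -0.0], [0.807, -0.591, -0.0], [-0.0, 0.0, -1.0]]
ft_force: [0.4, 0.1, -0.5]
grip_width: 0.0597
grip_force: 0.0
t 1.7667 pos [0.4573 0.2395 0.2193] yaw 0.939 shift [ 0.0697 -0.0327  0.0692] turn -0.2739508234475183 f [ 0.42  0.06 -0.5 ] q6 1.04
```

Scaled: -0.274 rad / 2.0944 = -0.1308.

```bash
python3 -m inch '[0.024,-0.011,0.02,-0.0477,0.048,-0.022,0.04,-0.0955,0.07,-0.033,0.06,-0.1308,0.07,-0.033,0.069,-0.1308,0.07,-0.033,0.069,-0.1308]'; python3 -c "
from h import *
cap('top','top1');cap('scene','scene1')
go([.472,.315,.062],np.radians(69.5))
a=cv2.imread('pics/top1.png')[200:310,130:290];b=cv2.imread('pics/scene1.png')[120:230,310:470]
cv2.imwrite('pics/c2.png',cv2.resize(np.hstack([a,b]),None,fx=2.5,fy=2.5))"
```

```text
time: 2.18
tool_pos: [0.4712, 0.3134, 0.1471]
ee_rot: [[0.355, 0.935, -0.006], [0.935, -0.355, -0.004], [-0.005, -0.004, -1.0]]
ft_force: [-0.2, -0.5, -0.1]
grip_width: 0.06
grip_force: 0.0
t 2.2833 pos [0.4727 0.3128 0.151 ] yaw 1.206 shift [ 0.0019 -0.0014  0.089 ] turn -0.007422980823537317 f [ 0.83 -0.39  0.64] q6 0.88
```

View pics/c2.png

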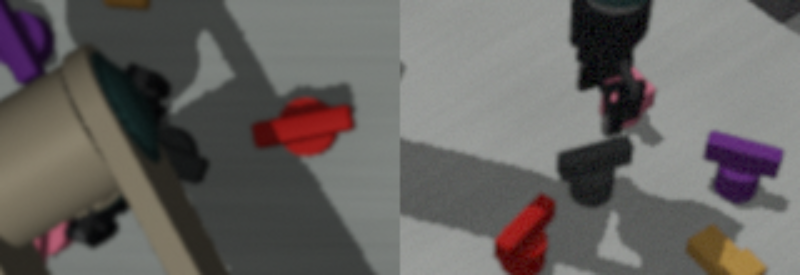

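The gripper hovers over the dark handle, which is at scene crop (593,170). The neighbours are clear, so I descend and grip.

```bash
python3 -m inch '[0.001,-0.001,0.03,0,0.002,-0.001,0.06,0,0.002,-0.001,0.08,0,0.002,-0.001,0.089,0,0.002,-0.001,0.089,0]'; python3 -m inch '[0,0,0,0,0,0,0,0,0,0,0,0,0,0,0,0,0,0,0,0]' 0.01;python3 -m inch '[0,0,0,0,0,0,0,0,0,0,0,0,0,0,0,0]'
```

```text
time: 2.7
tool_pos: [0.4722, 0.3144, 0.0611]
ee_rot: [[0.358, 0.934, -0.002], [0.934, -0.358, -0.001], [-0.002, -0.001, -1.0]]
ft_force: [-0.1, 0.5, 0.3]
grip_width: 0.0601
grip_force: 0.0
time: 3.12
tool_pos: [0.4734, 0.3162, 0.0641]
ee_rot: [[0.356, 0.935, 0.003], [0.935, -0.356, 0.002], [0.003, 0.002, -1.0]]
ft_force: [-1.3, 0.2, 5.6]
grip_width: 0.0208
grip_force: 61.9
time: 3.45
tool_pos: [0.4734, 0.3161, 0.064]
ee_rot: [[0.356, 0.935, 0.003], [0.935, -0.356, 0.001], [0.002, 0.002, -1.0]]
ft_force: [-1.6, -0.3, 6.2]
grip_width: 0.0213
grip_force: 61.9
```

```bash
python3 -m inch '[0,0,-0.02,0,0,0,-0.06,0,0,0,-0.1,0,0,0,-0.14,0,0,0,-0.18,0]'; python3 -c "
from h import *
go([.629,-.046,.25],np.radians(60))"
```

```text
time: 3.87
tool_pos: [0.472, 0.3153, 0.2435]
ee_rot: [[0.356, 0.934, -0.001], [0.934, -0.356, -0.001], [-0.001, -0.0, -1.0]]
ft_force: [1.3, -0.5, -4.1]
grip_width: 0.0213
grip_force: 60.5
t 3.8667 pos [0.472  0.3153 0.2435] yaw 1.207 shift [-0.2817  0.2754 -0.0063] turn 0.15955231475121456 f [ 1.29 -0.49 -4.07] q6 0.89
```

Scaled: 0.16 rad / 2.0944 = 0.0764.

```bash
python3 -m inch '[-0.028,0.028,0,0.0143,-0.056,0.056,0,0.0286,-0.084,0.083,0,0.043,-0.112,0.11,0,0.0573,-0.14,0.138,0,0.0764]';python3 -m inch '[-0.02,0.03,0,0,-0.04,0.06,0,0,-0.06,0.09,0,0,-0.08,0.11,0,0,-0.08,0.11,0,0]'; python3 -c "
from h import *
go([.629,-.046,.25],np.radians(60))"
```

```text
time: 4.28
tool_pos: [0.5517, 0.1339, 0.2417]
ee_rot: [[0.501, 0.865, -0.001], [0.865, -0.501, -0.0], [-0.001, -0.0, -1.0]]
ft_force: [0.6, 1.2, -3.9]
grip_width: 0.0211
grip_force: 60.6
time: 4.7
tool_pos: [0.6075, 0.006, 0.2409]
ee_rot: [[0.505, 0.863, -0.002], [0.863, -0.505, -0.002], [-0.003, -0.0, -1.0]]
ft_force: [0.3, 0.5, -2.6]
grip_width: 0.0211
grip_force: 60.5
t 4.7 pos [0.6075 0.006  0.2409] yaw 1.041 shift [-0.034   0.0449 -0.0091] turn -0.006266421121283505 f [ 0.26  0.5  -2.57] q6 0.48
```

```bash
python3 -m inch '[-0.017,0.022,0,0,-0.034,0.045,0,0,-0.034,0.045,0.01,0,-0.034,0.045,0.01,0]'; python3 -c "
from h import *
go([.629,-.046,.25],np.radians(60))
cap('top','top2');cap('scene','scene2')
go([.629,-.046,.25],np.radians(60))
a=cv2.imread('pics/top2.png')[120:240,300:440];b=cv2.imread('pics/scene2.png')[215:335,260:400]
cv2.imwrite('pics/c3.png',cv2.resize(np.hstack([a,b]),None,fx=2.8,fy=2.8,interpolation=2))"
```

```text
time: 5.03
tool_pos: [0.6282, -0.0414, 0.2292]
ee_rot: [[0.502, 0.865, -0.004], [0.865, -0.502, 0.001], [-0.002, -0.004, -1.0]]
ft_force: [-0.2, 0.3, -3.9]
grip_width: 0.0213
grip_force: 60.8
t 5.0333 pos [ 0.6282 -0.0414  0.2292] yaw 1.045 shift [-0.0036  0.0029 -0.0208] turn -0.002363146994329046 f [-0.18  0.28 -3.88] q6 0.4
t 5.1333 pos [ 0.6282 -0.0398  0.231 ] yaw 1.047 shift [-0.0049  0.0037 -0.019 ] turn 1.1223425184114788e-05 f [ 0.39  0.41 -4.01] q6 0.4
```

View pics/c3.png

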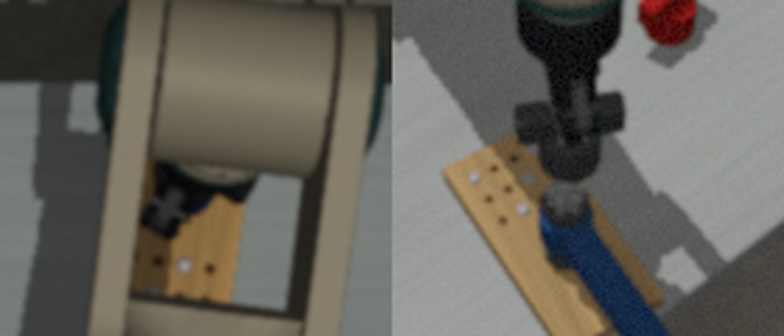

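```bash
cat >> h.py <<'E'
from scipy.optimize import least_squares
def hub(tag,zb,n='scene',c0=(.628,-.045)):
    z=np.load(f'pics/{tag}.npz'); P=cloud(n,z['d']); w=np.hypot(P[...,0]-c0[0],P[...,1]-c0[1])
    q=(w<.04)&(P[...,2]>zb+.004)&(P[...,2]<zb+.036); p=P[q][:,:2]
    f=least_squares(lambda c:np.hypot(*(p-c).T)-.025,c0,loss='soft_l1',f_scale=.002)
    v,u=np.nonzero(q); o=(w<.06)&(P[...,2]>zb+.042)&(P[...,2]<zb+.07); zz=P[...,2][(w<.035)]
    print('hub',q.sum(),f.x.round(4),'res',np.std(f.fun).round(4),'u range',u.min(),u.max(),'v',v.min(),v.max()); return f.x,P
E
python3 - <<'E'
from h import *
c,P=hub('scene2',.168)
# same method on the screw: shoulder rim/arm boss
z=np.load('pics/scene0.npz'); Q=cloud('scene',z['d']); 
q=(np.hypot(Q[...,0]-.628,Q[...,1]+.0465)<.035)&(Q[...,2]>.110)&(Q[...,2]<.142)
v,u=np.nonzero(q); print('teeth u',u.min(),u.max(),'v',v.min(),v.max(), Q[q].mean(0))
w=np.hypot(P[...,0]-c[0],P[...,1]-c[1]); 
# rows: silhouette of hub per row & lowest z on hub
for r in range(262,300,3):
    m=(w[r]<.035)&(P[r,:,2]>.15)&(P[r,:,2]<.215); uu=np.nonzero(m)[0]
    if len(uu): print(r,uu.min(),uu.max(),P[r,uu,2].mean().round(4))
c_=calibration('scene');E=np.array(c_['extrinsics'])
def proj(p):
    a=E[:3,:3]@p+E[:3,3]; x,y=a[0]/-a[2],-a[1]/-a[2]; k=1+c_['k1']*(x*x+y*y); return (c_['fx']*x*k+c_['cx']).round(1),(c_['fy']*y*k+c_['cy']).round(1)
for p in([.628,-.0472,.105],[.628,-.0472,.137],[.628,-.0472,.185],[.6288,-.046,.137]): print(p,proj(np.array(p)))
E
```

```text
hub 187 [ 0.6249 -0.04  ] res 0.0022 u range 312 334 v 264 279
teeth u 315 327 v 277 292 [ 0.63078873 -0.04885929  0.1264901 ]
262 337 337 0.2134
265 314 333 0.2087
268 312 333 0.2042
271 312 333 0.1984
274 313 332 0.1876
277 315 330 0.1771
280 320 325 0.1671
[0.628, -0.0472, 0.105] (np.float64(321.0), np.float64(287.6))
[0.628, -0.0472, 0.137] (np.float64(321.0), np.float64(280.3))
[0.628, -0.0472, 0.185] (np.float64(320.9), np.float64(268.9))
[0.6288, -0.046, 0.137] (np.float64(321.6), np.float64(280.3))
```

The scene crop shows the held hub at (572,150), just above the screw at (565,205) and offset about 4 mm to image right. I correct that and lower to around the nose.

```bash
python3 -m inch '[-0.005,0.004,0,0,-0.005,0.004,0.01,0,-0.005,0.004,0.02,0,-0.005,0.004,0.03,0,-0.005,0.004,0.03,0]'; python3 -m inch '[0,0,0,0,0,0,0,0]';python3 -c "
from h import *
go([.6293,-.0462,.19],np.radians(60))
cap('scene','scene3'); hub('scene3',.137)
go([.6293,-.0462,.19],np.radians(60))
hub('scene0',.0,c0=(.4725,.3141))
"
```

```text
time: 5.55
tool_pos: [0.6285, -0.0464, 0.1981]
ee_rot: [[0.5, 0.866, -0.006], [0.866, -0.5, 0.001], [-0.002, -0.005, -1.0]]
ft_force: [-0.9, -0.4, -4.0]
grip_width: 0.0213
grip_force: 60.8
time: 5.72
tool_pos: [0.6298, -0.0468, 0.2021]
ee_rot: [[0.5, 0.866, 0.0], [0.866, -0.5, -0.0], [-0.0, 0.0, -1.0]]
ft_force: [-0.5, -0.5, -3.2]
grip_width: 0.021
grip_force: 60.8
t 5.7167 pos [ 0.6298 -0.0468  0.2021] yaw 1.047 shift [ 0.0003 -0.0007  0.0121] turn -0.00023315938504775424 f [-0.54 -0.51 -3.24] q6 0.39
hub 163 [ 0.6271 -0.0468] res 0.0015 u range 310 332 v 273 289
t 5.7667 pos [ 0.6299 -0.0469  0.2025] yaw 1.047 shift [ 0.0003 -0.0009  0.0125] turn -0.00025589878077059147 f [ 0.51  0.2  -3.25] q6 0.39
hub 162 [0.4701 0.3171] res 0.0053 u range 373 399 v 191 207
```

```bash
python3 -m inch '[0,0,0.003,0,0,0,0.006,0,0,0,0.009,0,0,0,0.009,0,0,0,0.009,0]'; python3 -m inch '[0,0,0.002,0,0,0,0.003,0,0,0,0.004,0,0,0,0.004,0,0,0,0.004,0]'
```

```text
time: 6.18
tool_pos: [0.6296, -0.0469, 0.1926]
ee_rot: [[0.5, 0.866, -0.001], [0.866, -0.5, 0.0], [-0.0, -0.001, -1.0]]
ft_force: [-0.4, -0.2, -2.9]
grip_width: 0.021
grip_force: 60.9
time: 6.6
tool_pos: [0.6298, -0.047, 0.1899]
ee_rot: [[0.5, 0.866, 0.001], [0.866, -0.5, -0.0], [0.0, 0.001, -1.0]]
ft_force: [-1.7, 0.7, 3.3]
grip_width: 0.0209
grip_force: 61.8
```

Contact with the teeth comes at the expected height (about 7 N). I rock gently now.

Scaled: -0.12 rad / 2.0944 = -0.0573.

```bash
python3 -m inch '[0,0,0.0005,-0.0286,0,0,0.0005,-0.0573,0,0,0.0005,-0.0286,0,0,0.0005,0,0,0,0.0005,0.0286]'; python3 -m inch '[0,0,0,0.0239,0,0,0,0.0477,0,0,0,0.0716,0,0,0,0.0955,0,0,0,0.0955]'
```

```text
time: 7.02
tool_pos: [0.6303, -0.0468, 0.19]
ee_rot: [[0.554, 0.833, 0.003], [0.833, -0.554, -0.0], [0.002, 0.002, -1.0]]
ft_force: [-0.7, 0.5, 3.2]
grip_width: 0.0209
grip_force: 62.0
time: 7.43
tool_pos: [0.6301, -0.0469, 0.1898]
ee_rot: [[0.707, 0.707, 0.002], [0.707, -0.707, -0.0], [0.001, 0.002, -1.0]]
ft_force: [-2.5, 0.4, 4.7]
grip_width: 0.0209
grip_force: 62.2
```

Scaled: 0.2 rad / 2.0944 = 0.0955.

```bash
python3 -m inch '[0,0,0,0.0239,0,0,0,0.0477,0,0,0.0005,0.0716,0,0,0.0005,0.0955,0,0,0.0005,0.0955]'; python3 -m inch '[0,0,0,0.0191,0,0,0,0.0382,0,0,0,0.0573,0,0,0,0.0573,0,0,0,0.0573]'
```

```text
time: 7.85
tool_pos: [0.6297, -0.0468, 0.1882]
ee_rot: [[0.833, 0.554, 0.0], [0.554, -0.833, 0.0], [0.0, -0.0, -1.0]]
ft_force: [-0.9, 1.8, -1.4]
grip_width: 0.0208
grip_force: 61.2
time: 8.27
tool_pos: [0.6294, -0.0466, 0.1868]
ee_rot: [[0.892, 0.453, -0.002], [0.453, -0.892, 0.001], [-0.001, -0.001, -1.0]]
ft_force: [0.0, 1.1, -4.4]
grip_width: 0.0208
grip_force: 60.9
```

It dropped at about 30° bar yaw, so the teeth are meshing. I lower it now.

Scaled: -0.03 rad / 2.0944 = -0.0143.

```bash
python3 -m inch '[0,0,0.002,-0.0143,0,0,0.004,-0.0239,0,0,0.006,-0.0239,0,0,0.008,-0.0239,0,0,0.008,-0.0239]'; python3 -m inch '[0,0,0.003,0,0,0,0.006,0,0,0,0.008,0,0,0,0.008,0,0,0,0.008,0]'
```

```text
time: 8.68
tool_pos: [0.6296, -0.0469, 0.1792]
ee_rot: [[0.869, 0.494, -0.001], [0.494, -0.869, 0.0], [-0.001, -0.001, -1.0]]
ft_force: [-0.2, 1.5, -3.9]
grip_width: 0.021
grip_force: 61.0
time: 9.1
tool_pos: [0.6296, -0.0468, 0.1713]
ee_rot: [[0.869, 0.494, -0.001], [0.494, -0.869, 0.0], [-0.001, -0.001, -1.0]]
ft_force: [-1.0, 2.3, -5.6]
grip_width: 0.021
grip_force: 61.0
```

```bash
python3 -m inch '[0,0,0.001,0,0,0,0.002,0,0,0,0.003,0,0,0,0.003,0]'; python3 -m inch '[0,0,0.001,0,0,0,0.0015,0,0,0,0.0015,0,0,0,0.0015,0]'
```

```text
time: 9.43
tool_pos: [0.6297, -0.0468, 0.1692]
ee_rot: [[0.869, 0.494, 0.0], [0.494, -0.869, 0.0], [0.0, -0.0, -1.0]]
ft_force: [-2.7, 3.7, -1.6]
grip_width: 0.0207
grip_force: 61.5
time: 9.77
tool_pos: [0.6298, -0.0467, 0.1691]
ee_rot: [[0.869, 0.494, 0.001], [0.494, -0.869, 0.0], [0.001, 0.0, -1.0]]
ft_force: [-6.8, 4.3, 4.7]
grip_width: 0.0209
grip_force: 62.2
```

Seated: it dropped 20.8 mm, matching the 21 mm expected. Now I tighten clockwise.

Scaled: 0.35 rad / 2.0944 = 0.1671.

```bash
python3 -m inch '[0,0,0,0.0334,0,0,0,0.0668,0,0,0,0.1003,0,0,0,0.1337,0,0,0,0.1671]';python3 -m inch '[0,0,0,0.0239,0,0,0,0.0477,0,0,0,0.0716,0,0,0,0.0955,0,0,0,0.0955]'; python3 -c "
from h import *
go([.63,-.047,.169],0); print(state()['ft_torque'])"
```

```text
time: 10.18
tool_pos: [0.6294, -0.0463, 0.1691]
ee_rot: [[0.987, 0.164, -0.0], [0.164, -0.987, 0.001], [-0.0, -0.001, -1.0]]
ft_force: [-9.0, 6.4, 5.9]
grip_width: 0.0207
grip_force: 62.5
time: 10.6
tool_pos: [0.6293, -0.0462, 0.1691]
ee_rot: [[0.999, -0.035, -0.001], [-0.035, -0.999, 0.001], [-0.001, -0.001, -1.0]]
ft_force: [-10.1, 6.0, 6.5]
grip_width: 0.0214
grip_force: 62.4
t 10.6 pos [ 0.6293 -0.0462  0.1691] yaw -0.035 shift [0.0008 0.0007 0.0001] turn -0.034946722181310674 f [-10.14   5.95   6.46] q6 1.47
[1.13332585 1.83843634 0.09935313]
```

Scaled: 0.24 rad / 2.0944 = 0.1146.

```bash
python3 -m inch '[-0.001,-0.0007,0,0.0286,-0.001,-0.0007,0,0.0573,-0.001,-0.0007,0,0.0859,-0.001,-0.0007,0,0.1146,-0.001,-0.0007,0,0.1146]'; python3 -c "
from h import *
print(state()['ft_torque'])"; python3 -m inch '[0,0,0,0.0286,0,0,0,0.0573,0,0,0,0.0859,0,0,0,0.1146,0,0,0,0.1146]'; python3 -c "
from h import *
go([.63,-.047,.169],0); print(state()['ft_torque'])"
```

```text
time: 11.02
tool_pos: [0.6288, -0.0458, 0.1691]
ee_rot: [[0.962, -0.272, 0.001], [-0.272, -0.962, 0.0], [0.001, -0.001, -1.0]]
ft_force: [-5.9, 5.1, 4.7]
grip_width: 0.0208
grip_force: 62.2
[0.95705572 1.20456816 0.02432983]
time: 11.43
tool_pos: [0.6288, -0.0456, 0.1692]
ee_rot: [[0.87, -0.493, 0.001], [-0.493, -0.87, 0.001], [0.001, -0.001, -1.0]]
ft_force: [-6.5, 4.8, 5.8]
grip_width: 0.021
grip_force: 62.2
t 11.4333 pos [ 0.6288 -0.0456  0.1692] yaw -0.516 shift [0.0017 0.0006 0.0002] turn -0.5155351763845619 f [-6.46  4.79  5.82] q6 1.96
[0.97409716 1.33609304 0.02697656]
```

Scaled: 0.12 rad / 2.0944 = 0.0573.

```bash
for i in 1 2 3; do python3 -m inch '[0,0,0,0.0286,0,0,0,0.0573]'|grep -A1 ee_rot; python3 -c "
from h import *
print(state()['ft_torque'])"; done
```

```text
ee_rot: [[0.805, -0.593, 0.001], [-0.593, -0.805, 0.001], [0.0, -0.001, -1.0]]
ft_force: [-6.8, 6.0, 5.1]
[1.01263189 1.3432245  0.23061208]
ee_rot: [[0.728, -0.685, 0.001], [-0.685, -0.728, 0.001], [-0.0, -0.001, -1.0]]
ft_force: [-6.7, 6.4, 5.9]
[1.08133606 1.38844181 0.27351133]
ee_rot: [[0.641, -0.768, 0.001], [-0.768, -0.641, 0.001], [-0.0, -0.001, -1.0]]
ft_force: [-7.0, 5.4, 6.0]
[1.10629873 1.41688201 0.16294638]
```

Scaled: 0.12 rad / 2.0944 = 0.0573.

```bash
for i in 1 2; do python3 -m inch '[0,0,0,0.0286,0,0,0,0.0573]'|grep -A1 ee_rot; python3 -c "
from h import *
s=state();print(s['ft_torque'],s['qpos'][5])"; done
```

```text
ee_rot: [[0.545, -0.838, 0.001], [-0.838, -0.545, 0.001], [-0.001, -0.001, -1.0]]
ft_force: [-7.3, 6.4, 5.5]
[1.21550941 1.47458028 1.24528189] 2.4340586465728284
ee_rot: [[0.443, -0.896, 0.003], [-0.896, -0.443, -0.001], [0.002, -0.002, -1.0]]
ft_force: [-3.7, 3.6, 3.8]
[0.43241553 0.75947187 2.21790833] 2.5514220130835423
```

Torque rose from 0.2 to 2.2 N m, so that is the hard stop. I relax slightly, release and rise.

Scaled: -0.03 rad / 2.0944 = -0.0143.

```bash
python3 -m inch '[0,0,0,-0.0143,0,0,0,-0.0143,0,0,0,-0.0143]'; python3 -c "
from h import *
s=state();print(s['ft_torque'])"; python3 -m inch '[0,0,0,0,0,0,0,0,0,0,0,0,0,0,0,0,0,0,0,0]' .05; python3 -m inch '[0,0,-0.005,0,0,0,-0.015,0,0,0,-0.035,0,0,0,-0.06,0,0,0,-0.09,0]'
```

```text
time: 12.52
tool_pos: [0.6295, -0.046, 0.1694]
ee_rot: [[0.47, -0.883, 0.003], [-0.883, -0.47, -0.001], [0.002, -0.003, -1.0]]
ft_force: [-3.4, 4.8, 4.6]
grip_width: 0.0213
grip_force: 96.7
[0.56282146 0.52645684 1.42508862]
time: 12.93
tool_pos: [0.6288, -0.0466, 0.1674]
ee_rot: [[0.468, -0.884, 0.0], [-0.884, -0.468, -0.0], [0.0, 0.0, -1.0]]
ft_force: [-0.4, -0.4, 0.4]
grip_width: 0.0501
grip_force: 0.0
time: 13.35
tool_pos: [0.6283, -0.0462, 0.2581]
ee_rot: [[0.468, -0.884, -0.002], [-0.884, -0.468, 0.0], [-0.001, 0.002, -1.0]]
ft_force: [0.6, -0.4, 0.8]
grip_width: 0.0501
grip_force: 0.0
```

```bash
python3 -m inch '[-0.017,0.033,0,0,-0.034,0.066,0,0,-0.05,0.099,0,0,-0.066,0.13,0,0,-0.08,0.16,0,0]'; python3 -m inch '[-0.03,-0.02,0,0,-0.06,-0.04,0,0,-0.09,-0.06,0,0,-0.12,-0.08,0,0,-0.12,-0.08,0,0]'
python3 - <<'E'
from h import *
cap('top','top5');cap('scene','scene5')
z=np.load('pics/top5.npz');P=cloud('top',z['d']);w=np.hypot(P[...,0]-.629,P[...,1]+.046)
q=(w<.06)&(P[...,2]>.16); print(q.sum(),cv2.minAreaRect(P[q][:,:2].astype(np.float32)),np.median(P[...,2][q]))
hub('scene5',.105)
a=cv2.imread('pics/top5.png')[130:250,300:440];b=cv2.imread('pics/scene5.png')[225:345,260:400]
cv2.imwrite('pics/c5.png',cv2.resize(np.hstack([a,b]),None,fx=2.8,fy=2.8,interpolation=2))
E
```

```text
time: 13.77
tool_pos: [0.4483, -0.0504, 0.2585]
ee_rot: [[0.469, -0.883, 0.002], [-0.883, -0.469, -0.0], [0.001, -0.001, -1.0]]
ft_force: [-0.1, -0.4, 0.7]
grip_width: 0.0498
grip_force: 0.0
time: 14.18
tool_pos: [0.4643, 0.0978, 0.2588]
ee_rot: [[0.473, -0.881, 0.002], [-0.881, -0.473, 0.002], [-0.001, -0.003, -1.0]]
ft_force: [0.2, -0.7, -0.1]
grip_width: 0.0499
grip_force: 0.0
521 ((0.6297236680984497, -0.04476075991988182), (0.022121215239167213, 0.08484942466020584), 36.647953033447266) 0.17562197920493117
hub 103 [ 0.6268 -0.0461] res 0.0013 u range 310 332 v 273 296
```

View pics/c5.png

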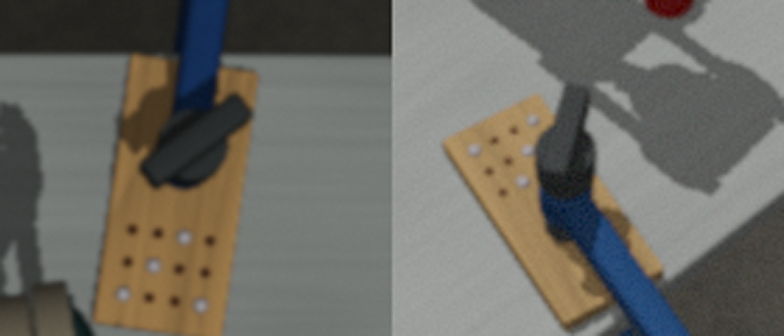

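The handle sits on the screw. Its centre matches the screw's to 0.1 mm in the top view and its top is at 0.176 m (0.177 expected). The gripper is clear and the stop torque was reached, so I hand it in.

```bash
python3 -c "
from cell import *
print(close_job())"
```

```text
the job is handed in; nothing more can be done
None
```

The handle is meshed, home on the shoulder, turned clockwise to the hard stop (torque rose from 0.2 to 2.2 N m) and released; I handed the job in at about 14 s, and no verdict was returned.

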